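# Put away the bench: blocks, jar and chisel to their trays

### The arm

A 7-joint arm with a two-finger parallel gripper is mounted at the origin on the work surface. World frame = base frame: x ahead of the robot, y to its left, z up, the work surface at z = 0. Lengths are in m, angles in degrees, forces in N, time in s.
With the tool pointing down it reaches from about 0.425 to 0.875 m from the base axis. Payload 4.7 kg.
Tool frame: the origin (TCP) lies between the finger pads; the fingertips stand 11 mm ahead of it and the grasp point (between the pads) lies 8 mm behind it (env.tcp_to_tips is the distance from the TCP to the fingertips, in m); z points along the fingers, y is the line along which they close (so a half turn about z gives the same grasp; the last joint's range is limited). The gripper opens to 87 mm and grips with 3 to 60 N. Pads are 19 mm wide; open, the fingers measure 117 mm over their backs; the gripper's body (75 mm by 190 mm) begins 51 mm behind the grasp point.
Start: joints at [-75.682, 18.392, -4.016, 83.108, 1.295, 78.541, -3.26], TCP at [0.152, 0.632, 0.234] pointing down, gripper open.
Joint ranges: [-163.93, 163.93], [-17.29, 119.83], [-79.2, 71.16], [3.27, 140.29], [-89.18, 269.18], [5.43, 117.66], [-154.24, 154.24]. Speed limits (degrees/s): [147.25, 147.25, 180, 180, 180, 180, 180].

### API

Orientations are given as [roll, pitch, yaw] about the fixed x, y, z axes, in that order (R = Rz(yaw) Ry(pitch) Rx(roll)).
In Python, from cell import env, viewer gives the robot as it stands.
- The arm moves only by the tool step_arm, never from a script. Its arguments are lists of equal length, an entry for each row: "delta_pos": the shift along the tool's x, y, z in units of 0.2 m (1.0 is 0.2 m), a list of three; "rot": the turn, a rotation vector about the tool's x, y, z in units of 1.5 rad (1.0 is 1.5 rad), a list of three; "gripper": the gripper command: -1 is shut, 1 is fully open, values between are in proportion. A call has 1 to 20 rows; each row is the pose to reach, as a shift and turn from the pose commanded when the call began, along the tool's axes at that moment; what a row does not reach only later rows make up. A row lasts 1/8 s, in which the tool goes at most 62.5 mm and 10.7 degrees, less where a joint would pass 70% of its speed; a pose out of reach is approached as far as the arm can. A call with a number of a shift or a turn outside -1 to 1 is refused whole. A call with a gripper value outside its range is refused whole. The fingers move at their own pace and stop on an object; "squeeze" is the grip in N (left out, the last holds). Time passes only in rows, so rows that repeat a pose let the fingers close. It gives the time, the measured TCP pose, the force, the opening and the grip force at its end, in the units of the state.
- env.get_obs(): the state, without advancing time (a new reading comes with each control period).
- viewer.read_camera(name): name is "scene" or "top"; returns a dict with "img" (420x560x3 uint8, red, green, blue), "fx", "fy", "cx", "cy" (pixels), "dist" ([k1, k2, p1, p2, k3] as OpenCV has them; the pictures are not rectified), "pose" (4x4, takes a point from camera to world coordinates). Camera axes: x right, y down, z forward; pixel columns grow to the right and rows downward; lengths in m; the calibration is good to about 2 mm. A picture is of the moment at which its call begins. There is no depth.
- env.sign_off(): hands the job in; it is judged then, once.
The state is a dict: "time_s": time; "qpos": joint angles; "joint_velocities": joint speeds; "effort": joint torques, N m; "tool_pos": TCP position; "tool_rot": TCP orientation; "force": force on the tool from outside, world axes, zero at the start; "wrist_torque": the same for the moment, N m; "grip_width": finger opening in m; "grasp_force": force on a finger pad.
Only numpy, scipy, OpenCV 4.12 (cv2) and the standard library are available. Lean on these libraries where they do the work, as an engineer would, in place of code of your own. Each camera call takes 0.05 s, during which the arm holds its last target. There are 200 camera calls.

### The job

Tidy the red workbench into its three plywood trays: stack the three pine blocks one on another flat in the shallow block tray, largest at the bottom, then the medium, the smallest on top, with their long sides roughly parallel so that each rests fully on the one below and nothing overhangs; stand the paint jar upright in the small square tray; and lay the chisel flat in the long narrow tray. Never tip the jar over, and leave the glue tub and the tape roll where they are.

Things in the scene. Friction and masses are not known exactly. Their poses are not given: they have to be found in the camera images.
- block_large: Largest planed bare pine block, 110 mm long x 64 mm wide x 22 mm thick, lying flat. Origin at the centre of its underside; x along its length, y across its width, z up. Loose, about 85 g.
- block_medium: Medium planed bare pine block, 84 mm long x 46 mm wide x 22 mm thick, lying flat. Origin at the centre of its underside; x along its length, y across its width, z up. Loose, about 47 g.
- block_small: Smallest planed bare pine block, 58 mm long x 28 mm wide x 22 mm thick, lying flat. Origin at the centre of its underside; x along its length, y across its width, z up. Loose, about 22 g.
- jar: Squat round white paint jar with a screwed-on black cap and a paper label, 54 mm in diameter and 56 mm high, standing upright. Origin at the centre of its underside, z up along its axis. Loose, about 120 g.
- chisel: Small wood chisel lying flat, about 100 g, loose: brown wooden handle 95 mm long, 20 wide, 18 thick, brass ferrule, flat steel blade 16 wide, 4 thick, level with the handle's underside. Origin on the underside under the handle, near the balance point; x towards the blade: handle from x = -80 to +15 mm, blade on to +75; y across, z up. Best gripped across the handle at the origin.
- block_tray: The block tray: very shallow rectangular plywood tray, 160 x 110 mm outside, 12 mm high; floor 5 mm thick, walls 5 mm (inside 150 x 100 mm, 7 mm deep). Fixed to the table. Origin at the centre of its underside; x along the 160 mm side, z up.
- chisel_tray: The chisel tray: long narrow plywood tray, 220 x 94 mm outside, 20 mm high; floor 5 mm thick, walls 5 mm (inside 210 x 84 mm, 15 mm deep). Fixed to the table. Origin at the centre of its underside; x along the 220 mm side, z up.
- jar_tray: The jar tray: small square plywood tray, 96 x 96 mm outside, 24 mm high; floor 5 mm thick, walls 5 mm (inside 86 x 86 mm, 19 mm deep). Fixed to the table. Origin at the centre of its underside; x along one side, z up.
- tub: Bystander: open white plastic glue tub, 90 mm across the rim, 60 mm high, at one end of the work, beside the trays. Origin at the centre of its underside. Loose; leave it alone.
- tape: Bystander: roll of tan masking tape lying flat, 94 mm outside, 25 mm high, at one end of the work, beside the trays. Origin at the centre of its underside. Loose; leave it alone.
Not all that is in view belongs to the job. Leave any green look-alike of the jar alone.

How it is judged:
By the outcome, as a careful person would: the job done as asked, in the order asked, and still so for the second after the job is handed in, with the robot touching nothing.
It also fails if it takes over 141 s, if anything falls off the work surface, if the arm or the gripper's body presses on something with over 40 N, if the wrist force passes 120 N, or if a joint passes its speed limit or range.

## Working session

There is one attempt and no reset: what is moved stays moved. The work goes in short steps, Python scripts to look and compute and a tool call to move; the robot and the scene stay as the last step left them, time stands still between calls to the robot, and variables do not carry over. Pictures are saved under pics/ and viewed, at most 14 in all, crops included, and the job is handed in when it is done.

Besides the shell and the picture viewer there is one more tool, called as a command line: name --argument value ..., lists and objects as JSON in quotes. step_arm: Moves the arm, as the interface text tells. Shifts and turns lie within -1 to 1; 1 stands for 0.2 m of shift or 1.5 rad of turn. Its arguments: {"type":"object","properties":{"delta_pos":{"type":"array"},"rot":{"type":"array"},"gripper":{"type":"array"},"squeeze":{"type":"number"}},"required":["delta_pos","rot","gripper"]}

```bash
mkdir -p pics; ls; python3 - <<'E'
from cell import env, viewer
import cv2,pickle
o=env.get_obs();print({k:o[k] for k in('time_s','tool_pos','tool_rot','grip_width','force')})
d={}
for n in('scene','top'):
    c=viewer.read_camera(n);d[n]=c;print(n,c['fx'],c['cx'],c['cy'],c['dist'],c['pose'].round(3).tolist() if hasattr(c['pose'],'round') else c['pose'])
    cv2.imwrite(f'pics/{n}0.png',c['img'][...,::-1])
pickle.dump(d,open('cams0.pkl','wb'))
E
```

```text
pics
{'time_s': 0.0, 'tool_pos': array([0.15173618, 0.63147405, 0.23247374]), 'tool_rot': array([-1.79889830e+02,  5.06842879e-03,  1.66495415e+02]), 'grip_width': 0.08678977966820996, 'force': array([ 0.83809435, -0.09593119,  0.08532067])}
scene 504.2094928203299 280.17835286910724 211.41763332706276 [0.04155046 0.         0.         0.         0.        ] [[-0.726, 0.498, -0.475, 1.139], [0.688, 0.531, -0.494, 0.66], [0.006, -0.685, -0.728, 1.011], [0.0, 0.0, 0.0, 1.0]]
top 506.4462988336488 275.6689894692823 206.06727907321687 [-0.0123753  0.         0.         0.         0.       ] [[0.003, -0.993, 0.116, 0.293], [-1.0, -0.004, -0.004, 0.019], [0.005, -0.116, -0.993, 1.529], [0.0, 0.0, 0.0, 1.0]]
```

View pics/top0.png

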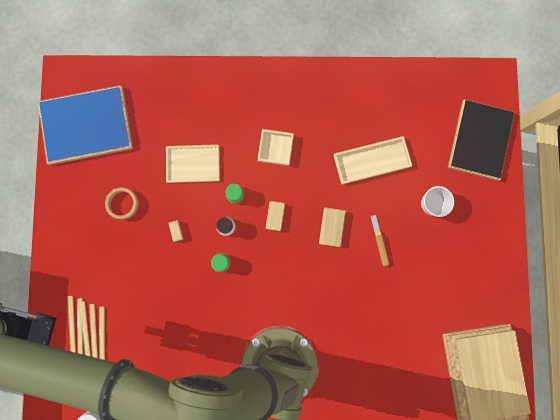

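View pics/scene0.png

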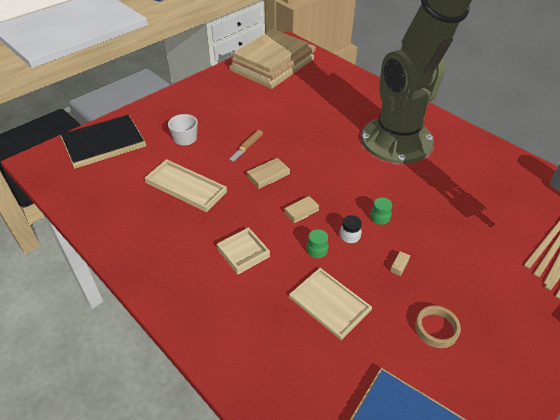

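The top view shows the block tray (192,163), jar tray (275,147) and chisel tray (373,160). The small block is at (176,231), the medium at (275,216), the large at (332,227) and the chisel at (380,240).

There are three jar candidates: green (234,193), black-capped (226,226) and green (220,263). The black-capped one, at (350,229) in scene with a white body, fits the description, and I'll confirm it in a crop.

```bash
cat > h.py <<'E'
import numpy as np,cv2,pickle
def ray(c,px):
    K=np.array([[c['fx'],0,c['cx']],[0,c['fy'],c['cy']],[0,0,1.]])
    p=cv2.undistortPoints(np.float64(px).reshape(-1,1,2),K,np.float64(c['dist'])).reshape(-1,2)
    P=np.array(c['pose']);d=np.c_[p,np.ones(len(p))]@P[:3,:3].T
    return P[:3,3],d
def plane(c,px,z):
    o,d=ray(c,px);return o+d*((z-o[2])/d[:,2])[:,None]
def tri(c1,p1,c2,p2):
    o1,d1=ray(c1,[p1]);o2,d2=ray(c2,[p2]);d1=d1[0]/np.linalg.norm(d1);d2=d2[0]/np.linalg.norm(d2)
    s=np.linalg.lstsq(np.c_[d1,-d2],o2-o1,rcond=None)[0]
    a=o1+s[0]*d1;b=o2+s[1]*d2
    return (a+b)/2,np.linalg.norm(a-b)
def proj(c,X):
    P=np.linalg.inv(np.array(c['pose']));K=np.array([[c['fx'],0,c['cx']],[0,c['fy'],c['cy']],[0,0,1.]])
    return cv2.projectPoints(np.float64(X).reshape(-1,1,3),cv2.Rodrigues(P[:3,:3])[0],P[:3,3],K,np.float64(c['dist']))[0].reshape(-1,2)
def contours(img,f=lambda h,s,v:~(((h<8)|(h>172))&(s>110))&(v>100),amin=60):
    # x4 upsample for subpixel contours
    b=cv2.resize(img,None,fx=4,fy=4,interpolation=cv2.INTER_CUBIC)
    h,s,v=cv2.split(cv2.cvtColor(b,cv2.COLOR_RGB2HSV))
    m=f(h,s,v).astype(np.uint8)*255
    m=cv2.morphologyEx(m,cv2.MORPH_OPEN,np.ones((3,3)))
    cs,_=cv2.findContours(m,cv2.RETR_EXTERNAL,cv2.CHAIN_APPROX_NONE)
    return [(x.reshape(-1,2)-1.5)/4 for x in cs if cv2.contourArea(x)/16>amin],m
E
python3 - <<'E'
from h import *
d=pickle.load(open('cams0.pkl','rb'))
T=d['top'];S=d['scene']
for n,c in d.items():
    cs,m=contours(c['img'])
    for x in cs:
        A=cv2.contourArea(x.astype(np.float32))
        if A<6000:
            z=.022; w=plane(c,x,z)[:,:2]; r=cv2.minAreaRect((w*1000).astype(np.float32))
            print(n,x.mean(0).round(1),A.round(),np.round(r[0],1),np.round(r[1],1),round(r[2],1))
im=lambda c,x,y:cv2.resize(c['img'][y:y+150,x:x+200],None,fx=4,fy=4,interpolation=cv2.INTER_CUBIC)
cv2.imwrite('pics/c1.png',cv2.resize(S['img'][120:345,140:440],(800,600),interpolation=cv2.INTER_CUBIC)[...,::-1])
cv2.imwrite('pics/c2.png',cv2.resize(T['img'][110:290,155:425],(800,533),interpolation=cv2.INTER_CUBIC)[...,::-1])
E
```

```text
Traceback (most recent call last):
AttributeError: 'float' object has no attribute 'round'
```

```bash
python3 - <<'E'
from h import *
d=pickle.load(open('cams0.pkl','rb'))
T=d['top'];S=d['scene']
for n,c in d.items():
    cs,m=contours(c['img'])
    for x in cs:
        A=cv2.contourArea(x.astype(np.float32))
        if A<6000:
            z=.022; w=plane(c,x,z)[:,:2]; r=cv2.minAreaRect((w*1000).astype(np.float32))
            print(n,x.mean(0).round(1),round(A),np.round(r[0],1),np.round(r[1],1),round(r[2],1))
cv2.imwrite('pics/c1.png',cv2.resize(S['img'][120:345,140:440],(800,600),interpolation=cv2.INTER_CUBIC)[...,::-1])
cv2.imwrite('pics/c2.png',cv2.resize(T['img'][110:290,155:425],(800,533),interpolation=cv2.INTER_CUBIC)[...,::-1])
E
```

```text
scene [404.1 405.2] 3087 [657.3 517.9] [105.9 224.9] 47.1
scene [437.  326.7] 1443 [476.9 480. ] [107.4  95.3] 46.0
scene [329.9 302.3] 3015 [606.3 272.2] [116.2 164.3] 2.1
scene [553.8 271.5] 296 [144.6 584.8] [129.9  26.2] 8.7
scene [399.8 263.1] 281 [398.8 315. ] [73.9 31. ] 15.9
scene [548.2 255.9] 290 [108.8 550.5] [169.2  15.6] 5.7
scene [317.7 243.1] 473 [498.5 134.5] [96.9 50.7] 44.3
scene [242.9 250.3] 1448 [652.4  19.5] [115.1 106.1] 82.3
scene [349.8 234.3] 225 [418.9 171.4] [55.8 56.7] 35.4
scene [543.2 244.6] 352 [ 82.5 524.9] [207.2  16.2] 2.8
scene [382.  210.6] 413 [288.7 174.8] [105.   50.8] 37.9
scene [301.3 208.9] 547 [444.7  20.6] [62.6 95.7] 81.3
scene [185.4 184.6] 2191 [ 616.7 -273.8] [110.7 236.1] 14.8
scene [266.5 173.3] 760 [ 411.8 -149.4] [ 84.3 121.9] 81.9
scene [ 97.7 152.7] 468 [ 684.5 -601.1] [176. 220.] 75.7
scene [382.9 147.3] 373 [70.6  1.6] [ 91.7 177.9] 2.8
scene [245.7 145.1] 273 [ 376.7 -288.4] [169.4  29.6] 14.2
scene [426.4 142.6] 269 [-41.3  82.6] [155.2  42.2] 41.8
scene [183.5 128.6] 758 [ 473.9 -486. ] [162.4  95.9] 50.6
scene [126.8  66. ]
[... 595 characters left out ...]
262.5] 290 [300.  176.9] [58.  55.5] 42.6
top [175.4 230.8] 212 [394.1 311.1] [62.5 32.4] 16.1
top [227.4 228. ] 77 [403.8 158. ] [44.1 57.2] 44.3
top [379.4 240.2] 340 [ 368.1 -296.4] [155.2  21.9] 12.9
top [331.8 226.9] 826 [ 407.1 -155. ] [ 67.4 113.3] 81.6
top [274.8 215.6] 451 [440.3  15.4] [48.6 87.7] 81.7
top [121.1 203.2] 832 [476.3 475.6] [ 95.9 100.1] 0.2
top [437.6 201.6] 800 [ 483.7 -475.2] [93.5 99.8] 52.9
top [234.2 193. ] 299 [507.4 137.7] [60.7 57.1] 0.6
top [192.1 163.4] 1971 [598.3 265.2] [114.5 162.7] 2.0
top [372.1 159.9] 2347 [ 611.2 -279.9] [ 99.8 225.6] 14.6
top [275.2 147. ] 1065 [649.4  14.9] [100.  104.2] 82.0
top [464.7 149.8] 352 [ 676.8 -614.1] [165.5 223.9] 75.8
```

View pics/c1.png

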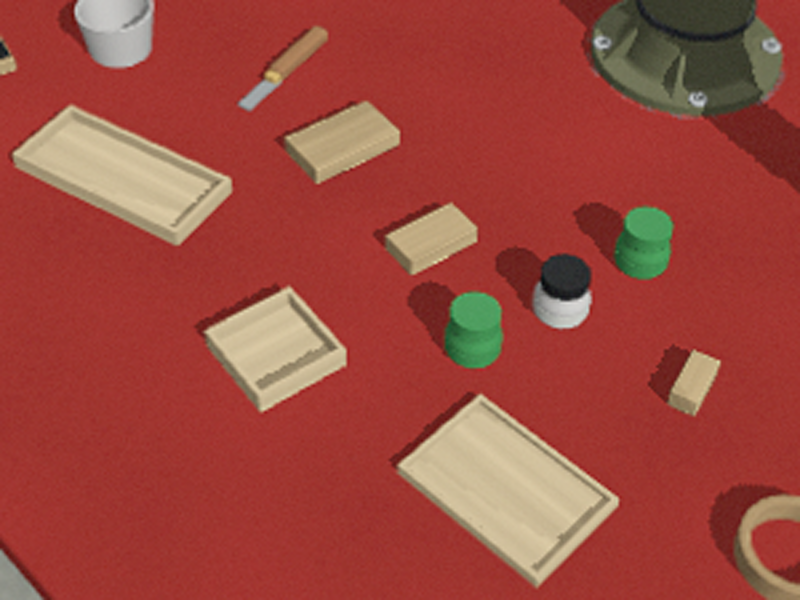

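View pics/c2.png

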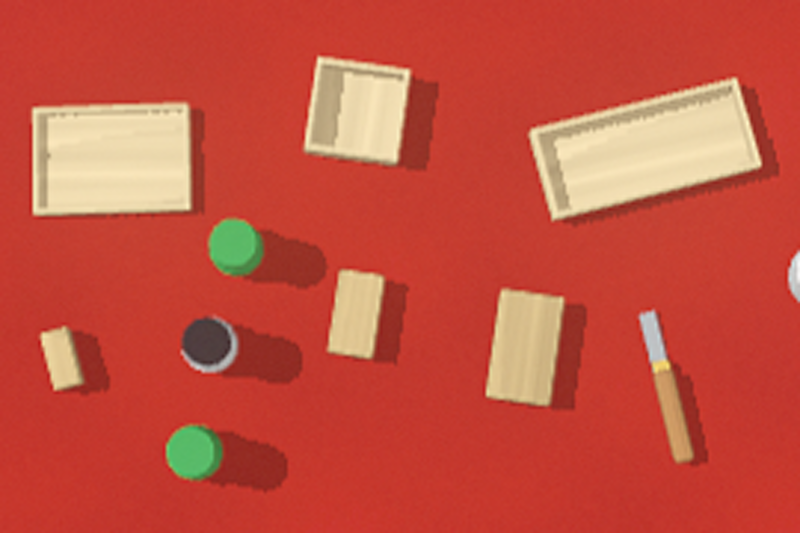

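The crop confirms the jar: white body and label with a black cap, at scene (350,229), between two all-green look-alikes at (318,243) and (382,211). Next I'll check heights from the two views and compute the targets.

```bash
cat > plan.py <<'E'
# usage: plan.py cx cy cz cyaw  x,y,z,yaw ...   -> delta_pos, rot units (tool assumed vertical)
import sys,numpy as np
a=list(map(float,sys.argv[1:5]));t=np.radians(a[3]);c,s=np.cos(t),np.sin(t)
for g in sys.argv[5:]:
    x,y,z,w=map(float,g.split(','));d=np.array([x,y,z])-a[:3]
    v=np.array([c*d[0]+s*d[1],s*d[0]-c*d[1],-d[2]])/.2
    print(g,'->',v.round(3).tolist(),round(-np.radians((w-a[3]+180)%360-180)/1.5,3))
E
python3 - <<'E'
from h import *
d=pickle.load(open('cams0.pkl','rb'))
T=d['top'];S=d['scene']
ct,_=contours(T['img']);cs,_=contours(S['img'])
def near(L,p): return min(L,key=lambda x:np.linalg.norm(x.mean(0)-p))
def poly(x):
    h=cv2.convexHull(x.astype(np.float32));
    return cv2.approxPolyDP(h,1.6,True).reshape(-1,2)
for n,pt,ps,z in[('large',(332,227),(266,173),.022),('med',(275,216),(301,209),.022),('small',(175,231),(400,263),.022),
  ('btray',(192,163),(330,302),.012),('jtray',(275,147),(243,250),.024),('ctray',(372,160),(185,185),.020),('chisel',(379,240),(246,145),.012)]:
    x=near(ct,pt);w=plane(T,x,z)[:,:2]*1000;r=cv2.minAreaRect(w.astype(np.float32))
    bx=cv2.boxPoints(cv2.minAreaRect(x.astype(np.float32)))
    hs=[]
    for q in bx:
        for u in poly(near(cs,ps)):
            X,g=tri(T,q,S,u)
            if g<.005 and -.006<X[2]<.05: hs.append((*(X*1000).round(0).astype(int).tolist(),round(g*1000,1)))
    print(n,np.round(r[0],1),np.round(r[1],1),round(r[2],1),hs)
# jar cap: dark; greens
for c,p in((T,(226,226)),(S,(350,222))):
    x0,y0=p[0]-16,p[1]-16;k,m=contours(c['img'][y0:y0+32,x0:x0+32],lambda h,s,v:(v<95)&(s<110),20)
    k=max(k,key=len)+[x0,y0];e=cv2.minEnclosingCircle(k.astype(np.float32));f=cv2.fitEllipse(k.astype(np.float32));print('cap',e,f)
    if c is T: pT=f[0]
print(tri(T,pT,S,f[0]),plane(T,[pT],.056))
E
python3 plan.py .152 .632 .234 166.5 .3,.5,.234,130
```

```text
large [ 407.1 -155. ] [ 67.4 113.3] 81.6 [(357, -115, 27, np.float64(4.7)), (358, -116, 2, np.float64(3.5)), (468, -129, 9, np.float64(4.7)), (458, -196, 22, np.float64(3.2)), (347, -181, 20, np.float64(2.3))]
med [440.3  15.4] [48.6 87.7] 81.7 [(401, 44, 27, np.float64(4.3)), (402, 45, 5, np.float64(1.5)), (489, 33, 11, np.float64(0.1)), (479, -14, 25, np.float64(2.9)), (393, -2, 21, np.float64(1.2))]
small [394.1 311.1] [62.5 32.4] 16.1 [(422, 336, 13, np.float64(4.4)), (428, 307, 12, np.float64(3.6)), (361, 319, 17, np.float64(1.5))]
btray [600.3 266.9] [115.3 163.7] 2.0 [(655, 353, 11, np.float64(0.1)), (546, 183, 9, np.float64(0.7)), (540, 346, 12, np.float64(1.7))]
jtray [648.9  14.9] [ 99.8 104. ] 82.0 [(606, 69, 24, np.float64(4.6)), (609, 71, 4, np.float64(1.5)), (709, 60, 13, np.float64(4.8)), (692, -41, 25, np.float64(3.2)), (592, -28, 20, np.float64(1.8))]
ctray [ 611.6 -280.3] [100.  225.9] 14.6 [(634, -160, 9, np.float64(1.0)), (687, -378, 23, np.float64(4.9)), (591, -401, 19, np.float64(0.7)), (538, -185, 2, np.float64(2.7))]
chisel [ 368.6 -298.5] [156.3  22. ] 12.9 [(442, -271, 6, np.float64(2.0)), (296, -326, 15, np.float64(1.8)), (291, -306, 17, np.float64(4.2)), (291, -308, 3, np.float64(2.5))]
cap ((224.53448486328125, 224.89654541015625), 7.910974502563477) ((224.4391632080078, 224.99229431152344), (14.79052448272705, 15.4387845993042), 107.5728530883789)
cap ((351.492431640625, 224.1082000732422), 9.734878540039062) ((351.5464782714844, 223.66995239257812), (17.188209533691406, 18.351699829101562), 87.26573181152344)
(array([0.40873308, 0.16307231, 0.05017072]), np.float64(0.0011536968034641852)) [[0.40861406 0.16203954 0.056     ]]
.3,.5,.234,130 -> [-0.874, -0.469, -0.0] 0.425
```

Measured heights agree with the text: blocks about 20–22 mm, trays about 12, 24 and 20 mm, cap about 50 mm. Now moving towards the large block.

```bash
python3 plan.py .152 .632 .234 166.5 .34,.54,.234,166.5; python3 plan.py .34 .54 .234 166.5 .47,.37,.2,166.5; python3 plan.py .47 .37 .2 166.5 .46,.175,.2,166.5;python3 plan.py .46 .175 .2 166.5 .44,-.02,.2,166.5;python3 plan.py .44 -.02 .2 166.5  .408,-.156,.1,171.6 .408,-.156,.02,171.6
```

```text
.34,.54,.234,166.5 -> [-1.021, -0.228, -0.0] -0.0
.47,.37,.2,166.5 -> [-0.83, -0.675, 0.17] -0.0
.46,.175,.2,166.5 -> [-0.179, -0.96, -0.0] -0.0
.44,-.02,.2,166.5 -> [-0.13, -0.971, -0.0] -0.0
.408,-.156,.1,171.6 -> [-0.003, -0.699, 0.5] -0.059
.408,-.156,.02,171.6 -> [-0.003, -0.699, 0.9] -0.059
```

step_arm --delta_pos '[[-1,-0.23,0],[-1,-0.23,0],[-1,-0.23,0],[-1,-0.23,0],[-1,-0.23,0]]' --rot '[[0,0,0],[0,0,0],[0,0,0],[0,0,0],[0,0,0]]' --gripper '[1,1,1,1,1]'

```text
time_s: 0.72
tool_pos: [0.3368, 0.5396, 0.2331]
tool_rot: [-180.0, -0.0, 166.3]
force: [-0.8, 0.9, -0.2]
grip_width: 0.0872
grasp_force: 0.0
```

step_arm --delta_pos '[[-0.83,-0.675,0.17],[-0.83,-0.675,0.17],[-0.83,-0.675,0.17],[-0.83,-0.675,0.17],[-0.83,-0.675,0.17]]' --rot '[[0,0,0],[0,0,0],[0,0,0],[0,0,0],[0,0,0]]' --gripper '[1,1,1,1,1]'

```text
time_s: 1.35
tool_pos: [0.4652, 0.37, 0.199]
tool_rot: [-180.0, -0.0, 166.4]
force: [-0.4, 0.1, 0.5]
grip_width: 0.0867
grasp_force: 0.0
```

step_arm --delta_pos '[[-0.18,-0.96,0],[-0.18,-0.96,0],[-0.18,-0.96,0],[-0.18,-0.96,0],[-0.18,-0.96,0]]' --rot '[[0,0,0],[0,0,0],[0,0,0],[0,0,0],[0,0,0]]' --gripper '[1,1,1,1,1]'

```text
time_s: 1.98
tool_pos: [0.4548, 0.1783, 0.2]
tool_rot: [179.9, 0.0, 166.7]
force: [-0.7, -0.4, 0.4]
grip_width: 0.0871
grasp_force: 0.0
```

step_arm --delta_pos '[[-0.13,-0.97,0],[-0.13,-0.97,0],[-0.13,-0.97,0],[-0.13,-0.97,0],[-0.13,-0.97,0]]' --rot '[[0,0,0],[0,0,0],[0,0,0],[0,0,0],[0,0,0]]' --gripper '[1,1,1,1,1]'

```text
time_s: 2.6
tool_pos: [0.4363, -0.0168, 0.1999]
tool_rot: [180.0, 0.0, 166.7]
force: [-0.2, 0.9, 0.5]
grip_width: 0.0874
grasp_force: 0.0
```

step_arm --delta_pos '[[0,-0.7,0.5],[0,-0.7,0.5],[0,-0.7,0.5],[0,-0.7,0.5],[0,-0.7,0.5],[0,-0.7,0.5],[0,-0.7,0.5]]' --rot '[[0,0,-0.06],[0,0,-0.06],[0,0,-0.06],[0,0,-0.06],[0,0,-0.06],[0,0,-0.06],[0,0,-0.06]]' --gripper '[1,1,1,1,1,1,1]'

```text
time_s: 3.48
tool_pos: [0.4039, -0.1543, 0.1001]
tool_rot: [180.0, 0.1, 171.8]
force: [-0.4, -0.4, 0.1]
grip_width: 0.0871
grasp_force: 0.0
```

step_arm --delta_pos '[[-0.02,0,0.3],[-0.02,0,0.4],[-0.02,0,0.4],[-0.02,0,0.4],[-0.02,0,0.4],[-0.02,0,0.4],[-0.02,0,0.4],[-0.02,0,0.4],[-0.02,0,0.4],[-0.02,0,0.4]]' --rot '[[0,0,0],[0,0,0],[0,0,0],[0,0,0],[0,0,0],[0,0,0],[0,0,0],[0,0,0],[0,0,0],[0,0,0]]' --gripper '[1,1,1,1,-1,-1,-1,-1,-1,-1]' --squeeze 15

```text
time_s: 4.72
tool_pos: [0.4072, -0.156, 0.0199]
tool_rot: [180.0, 0.0, 171.6]
force: [0.4, 0.6, 5.6]
grip_width: 0.0634
grasp_force: 15.0
```

step_arm --delta_pos '[[0,0,-0.4],[0,0,-0.4],[0,0,-0.4],[0,0,-0.4],[0,0,-0.4]]' --rot '[[0,0,0],[0,0,0],[0,0,0],[0,0,0],[0,0,0]]' --gripper '[-1,-1,-1,-1,-1]'

```text
time_s: 5.35
tool_pos: [0.4057, -0.1558, 0.0982]
tool_rot: [-180.0, -0.2, 171.6]
force: [-0.4, -0.8, -0.8]
grip_width: 0.0643
grasp_force: 15.0
```

```bash
python3 - <<'E'
from h import *
from cell import viewer
d={n:viewer.read_camera(n) for n in('scene','top')};pickle.dump(d,open('cams1.pkl','wb'))
cv2.imwrite('pics/g1.png',cv2.resize(d['scene']['img'][90:270,180:420],(800,600),interpolation=cv2.INTER_CUBIC)[...,::-1])
E
```

```text
(no output)
```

View pics/g1.png

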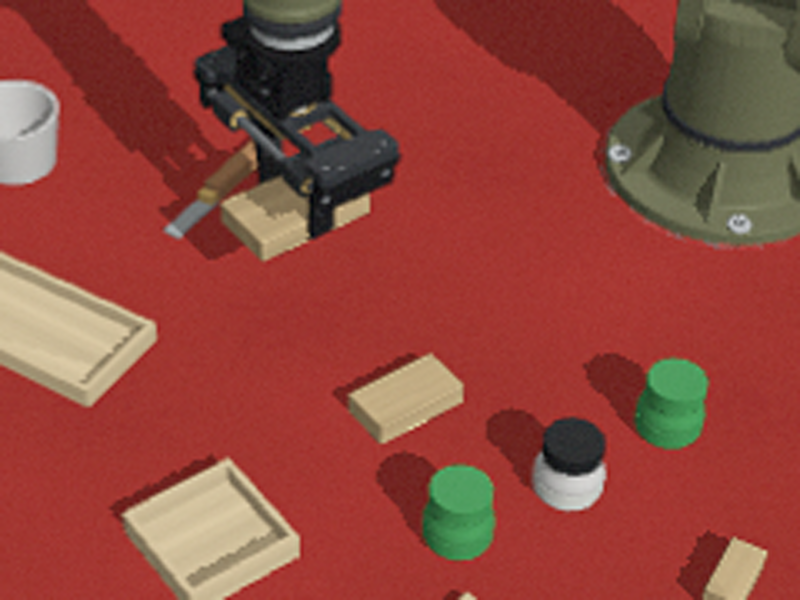

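The large block is held level (crop about (295,215)), so I'm carrying it to the block tray.

```bash
python3 plan.py .408 -.156 .1 171.6 .52,.03,.16,132; python3 plan.py .52 .03 .16 132 .6,.2,.12,92; python3 plan.py .6 .2 .12 92 .6015,.268,.08,92 .6015,.268,.026,92
```

```text
.52,.03,.16,132 -> [-0.418, 1.002, -0.3] 0.461
.6,.2,.12,92 -> [0.364, 0.866, 0.2] 0.465
.6015,.268,.08,92 -> [0.34, 0.019, 0.2] -0.0
.6015,.268,.026,92 -> [0.34, 0.019, 0.47] -0.0
```

step_arm --delta_pos '[[-0.1,0.2,-0.3],[-0.42,1,-0.3],[-0.42,1,-0.3],[-0.42,1,-0.3],[-0.42,1,-0.3],[-0.42,1,-0.3],[-0.42,1,-0.3]]' --rot '[[0,0,0],[0,0,0.46],[0,0,0.46],[0,0,0.46],[0,0,0.46],[0,0,0.46],[0,0,0.46]]' --gripper '[-1,-1,-1,-1,-1,-1,-1]'

```text
time_s: 6.32
tool_pos: [0.5185, 0.0287, 0.1591]
tool_rot: [-180.0, -0.0, 132.2]
force: [-0.5, -0.6, -0.2]
grip_width: 0.0643
grasp_force: 15.0
```

step_arm --delta_pos '[[0.36,0.865,0.2],[0.36,0.865,0.2],[0.36,0.865,0.2],[0.36,0.865,0.2],[0.36,0.865,0.2],[0.36,0.865,0.2],[0.36,0.865,0.2]]' --rot '[[0,0,0.465],[0,0,0.465],[0,0,0.465],[0,0,0.465],[0,0,0.465],[0,0,0.465],[0,0,0.465]]' --gripper '[-1,-1,-1,-1,-1,-1,-1]'

```text
time_s: 7.2
tool_pos: [0.5992, 0.1977, 0.1203]
tool_rot: [180.0, -0.0, 92.1]
force: [0.1, 0.4, -1.4]
grip_width: 0.0642
grasp_force: 15.0
```

step_arm --delta_pos '[[0.34,0.02,0],[0.34,0.02,0.2],[0.34,0.02,0.2],[0.34,0.02,0.2],[0.34,0.02,0.2]]' --rot '[[0,0,0],[0,0,0],[0,0,0],[0,0,0],[0,0,0]]' --gripper '[-1,-1,-1,-1,-1]'

```text
time_s: 7.82
tool_pos: [0.602, 0.2659, 0.0816]
tool_rot: [179.8, -0.1, 92.0]
force: [-0.1, 0.1, -0.2]
grip_width: 0.0639
grasp_force: 15.0
```

```bash
python3 - <<'E'
from h import *
from cell import viewer
d={n:viewer.read_camera(n) for n in('scene','top')};pickle.dump(d,open('cams2.pkl','wb'))
a=cv2.resize(d['scene']['img'][210:360,250:390],(400,428),interpolation=cv2.INTER_CUBIC)
b=cv2.resize(d['top']['img'][120:205,150:230],(400,428),interpolation=cv2.INTER_CUBIC)
cv2.imwrite('pics/g2.png',np.hstack([a,b])[...,::-1])
E
```

```text
(no output)
```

View pics/g2.png

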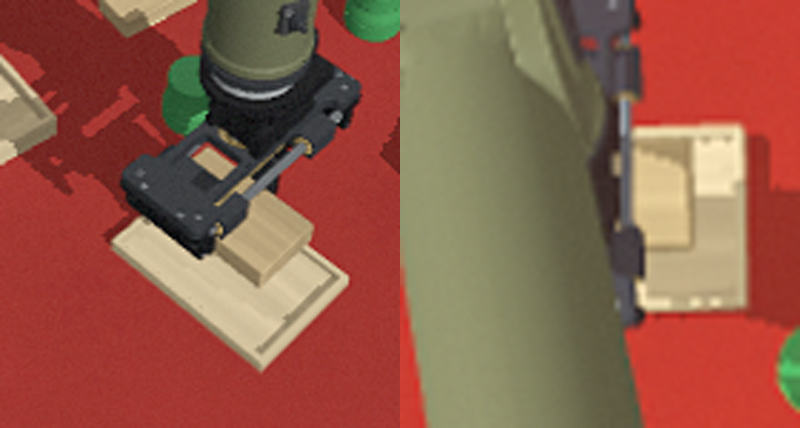

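Block is over the tray (offset in the top view matches the parallax of its height). Lowering and releasing.

step_arm --delta_pos '[[0,0,0.15],[0,0,0.22],[0,0,0.25],[0,0,0.27],[0,0,0.27],[0,0,0.27],[0,0,0.27],[0,0,0.27],[0,0,0.27],[0,0,0.27],[0,0,0.15],[0,0,-0.3],[0,0,-0.4],[0,0,-0.4]]' --rot '[[0,0,0],[0,0,0],[0,0,0],[0,0,0],[0,0,0],[0,0,0],[0,0,0],[0,0,0],[0,0,0],[0,0,0],[0,0,0],[0,0,0],[0,0,0],[0,0,0]]' --gripper '[-1,-1,-1,-1,-1,0.75,0.75,0.75,0.75,0.75,0.75,0.75,1,1]'

```text
time_s: 9.68
tool_pos: [0.6034, 0.2681, 0.1649]
tool_rot: [179.5, -0.2, 92.1]
force: [0.7, -0.4, -0.6]
grip_width: 0.0849
grasp_force: 0.0
```

```bash
python3 plan.py .6015 .268 .16 92 .52,.11,.16,120;  python3 plan.py .52 .11 .16 120 .4414,.0154,.09,171.7 .4414,.0154,.02,171.7
```

```text
.52,.11,.16,120 -> [-0.775, -0.435, -0.0] -0.326
.4414,.0154,.09,171.7 -> [-0.213, -0.577, 0.35] -0.602
.4414,.0154,.02,171.7 -> [-0.213, -0.577, 0.7] -0.602
```

step_arm --delta_pos '[[-0.775,-0.435,0],[-0.775,-0.435,0],[-0.775,-0.435,0],[-0.775,-0.435,0],[-0.775,-0.435,0]]' --rot '[[0,0,-0.325],[0,0,-0.325],[0,0,-0.325],[0,0,-0.325],[0,0,-0.325]]' --gripper '[1,1,1,1,1]'

```text
time_s: 10.3
tool_pos: [0.5192, 0.1098, 0.1592]
tool_rot: [180.0, -0.0, 120.1]
force: [-0.2, -0.3, -0.1]
grip_width: 0.087
grasp_force: 0.0
```

step_arm --delta_pos '[[-0.215,-0.575,0],[-0.215,-0.575,0],[-0.215,-0.575,0.35],[-0.215,-0.575,0.35],[-0.215,-0.575,0.35],[-0.215,-0.575,0.35],[-0.215,-0.575,0.6],[-0.215,-0.575,0.7],[-0.215,-0.575,0.7]]' --rot '[[0,0,-0.6],[0,0,-0.6],[0,0,-0.6],[0,0,-0.6],[0,0,-0.6],[0,0,-0.6],[0,0,-0.6],[0,0,-0.6],[0,0,-0.6]]' --gripper '[1,1,1,1,1,1,1,1,1]'

```text
time_s: 11.42
tool_pos: [0.4405, 0.0145, 0.0183]
tool_rot: [-179.9, -0.2, 171.6]
force: [0.9, -0.5, 0.8]
grip_width: 0.087
grasp_force: 0.0
```

```bash
python3 - <<'E'
from h import *
from cell import viewer
d={n:viewer.read_camera(n) for n in('scene','top')};pickle.dump(d,open('cams3.pkl','wb'))
a=cv2.resize(d['scene']['img'][160:360,230:390],(400,500),interpolation=cv2.INTER_CUBIC)
b=cv2.resize(d['top']['img'][120:220,150:230],(400,500),interpolation=cv2.INTER_CUBIC)
cv2.imwrite('pics/g3.png',np.hstack([a,b])[...,::-1])
E
```

```text
(no output)
```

View pics/g3.png

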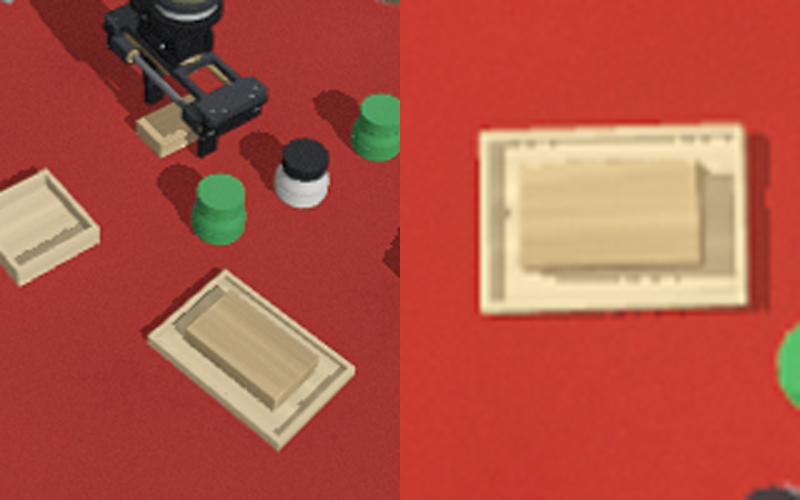

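The large block sits flat in the tray; its top face in the crop runs about (518,165)–(699,268). Gripping the medium block and measuring where the large one sits.

step_arm --delta_pos '[[0,0,0],[0,0,0],[0,0,0],[0,0,0],[0,0,0],[0,0,-0.3],[0,0,-0.7],[0,0,-0.7],[0,0,-0.7]]' --rot '[[0,0,0],[0,0,0],[0,0,0],[0,0,0],[0,0,0],[0,0,0],[0,0,0],[0,0,0],[0,0,0]]' --gripper '[-1,-1,-1,-1,-1,-1,-1,-1,-1]' --squeeze 12

```text
time_s: 12.65
tool_pos: [0.4424, 0.0145, 0.1608]
tool_rot: [179.9, 0.2, 171.7]
force: [1.3, 0.4, -0.9]
grip_width: 0.0458
grasp_force: 12.0
```

```bash
python3 - <<'E'
from h import *
d=pickle.load(open('cams3.pkl','rb'));T=d['top'];S=d['scene']
f=lambda L,o,s:np.array([[o[0]+x/s-.5+.5/s,o[1]+y/s-.5+.5/s] for x,y in L])
t=f([(118,165),(297,161),(299,265),(121,270)],(150,120),5)
s=f([(216,292),(318,358),(275,404),(186,333)],(230,160),2.5) # scene: back(+x?)...
t3=plane(T,t,.027);print((t3*1000).round(0).tolist(),t3.mean(0))
for z in(.027,): s3=plane(S,s,z);print((s3*1000).round(0).tolist(),s3.mean(0))
E
```

```text
[[630.0, 323.0, 27.0], [632.0, 215.0, 27.0], [569.0, 212.0, 27.0], [565.0, 319.0, 27.0]] [0.59898077 0.26743844 0.027     ]
[[581.0, 205.0, 27.0], [567.0, 320.0, 27.0], [631.0, 325.0, 27.0], [635.0, 218.0, 27.0]] [0.60354525 0.26730963 0.027     ]
```

```bash
python3 plan.py .4414 .0154 .16 171.7 .52,.11,.17,130;  python3 plan.py .52 .11 .17 130 .601,.268,.12,92;python3 plan.py .601 .268 .19 92  .51,.32,.15,125; python3 plan.py .51 .32 .15 125 .3948,.313,.1,196.1 .3948,.313,.02,196.1
```

```text
.52,.11,.17,130 -> [-0.321, 0.525, -0.05] 0.485
.601,.268,.12,92 -> [0.345, 0.818, 0.25] 0.442
.51,.32,.15,125 -> [0.276, -0.446, 0.2] -0.384
.3948,.313,.1,196.1 -> [0.302, -0.492, 0.25] -0.827
.3948,.313,.02,196.1 -> [0.302, -0.492, 0.65] -0.827
```

step_arm --delta_pos '[[-0.32,0.525,-0.05],[-0.32,0.525,-0.05],[-0.32,0.525,-0.05],[-0.32,0.525,-0.05],[-0.32,0.525,-0.05]]' --rot '[[0,0,0.485],[0,0,0.485],[0,0,0.485],[0,0,0.485],[0,0,0.485]]' --gripper '[-1,-1,-1,-1,-1]'

```text
time_s: 13.28
tool_pos: [0.519, 0.1084, 0.1674]
tool_rot: [-179.8, -0.0, 130.1]
force: [-0.2, 0.3, -0.6]
grip_width: 0.0459
grasp_force: 12.0
```

step_arm --delta_pos '[[0.345,0.82,0],[0.345,0.82,0],[0.345,0.82,0.25],[0.345,0.82,0.25],[0.345,0.82,0.25],[0.345,0.82,0.25],[0.345,0.82,0.25]]' --rot '[[0,0,0.44],[0,0,0.44],[0,0,0.44],[0,0,0.44],[0,0,0.44],[0,0,0.44],[0,0,0.44]]' --gripper '[-1,-1,-1,-1,-1,-1,-1]'

```text
time_s: 14.15
tool_pos: [0.6019, 0.266, 0.1208]
tool_rot: [179.9, -0.1, 92.1]
force: [0.2, -0.6, -0.6]
grip_width: 0.0457
grasp_force: 12.0
```

step_arm --delta_pos '[[0,0,0.2],[0,0,0.3],[0,0,0.34],[0,0,0.36],[0,0,0.36],[0,0,0.36],[0,0,0.36],[0,0,0.36],[0,0,0.36],[0,0,0.2],[0,0,-0.2],[0,0,-0.35],[0,0,-0.35]]' --rot '[[0,0,0],[0,0,0],[0,0,0],[0,0,0],[0,0,0],[0,0,0],[0,0,0],[0,0,0],[0,0,0],[0,0,0],[0,0,0],[0,0,0],[0,0,0]]' --gripper '[-1,-1,-1,-1,-1,0.35,0.35,0.35,0.35,0.35,0.35,0.35,0.35]'

```text
time_s: 15.78
tool_pos: [0.6041, 0.2677, 0.1949]
tool_rot: [179.5, -0.2, 92.1]
force: [-0.3, -0.6, 0.2]
grip_width: 0.0587
grasp_force: 0.0
```

step_arm --delta_pos '[[0.275,-0.445,0.2],[0.275,-0.445,0.2],[0.275,-0.445,0.2],[0.275,-0.445,0.2],[0.275,-0.445,0.2]]' --rot '[[0,0,-0.385],[0,0,-0.385],[0,0,-0.385],[0,0,-0.385],[0,0,-0.385]]' --gripper '[0.35,0.35,0.35,0.35,0.35]'

```text
time_s: 16.4
tool_pos: [0.511, 0.3178, 0.1494]
tool_rot: [-180.0, 0.0, 125.0]
force: [0.4, 0.1, -0.0]
grip_width: 0.0589
grasp_force: 0.0
```

step_arm --delta_pos '[[0.3,-0.49,0.25],[0.3,-0.49,0.25],[0.3,-0.49,0.25],[0.3,-0.49,0.25],[0.3,-0.49,0.25],[0.3,-0.49,0.25],[0.3,-0.49,0.25],[0.3,-0.49,0.25],[0.3,-0.49,0.25]]' --rot '[[0,0,-0.825],[0,0,-0.825],[0,0,-0.825],[0,0,-0.825],[0,0,-0.825],[0,0,-0.825],[0,0,-0.825],[0,0,-0.825],[0,0,-0.825]]' --gripper '[0.35,0.35,0.35,0.35,0.35,0.35,0.35,0.35,0.35]'

```text
time_s: 17.52
tool_pos: [0.3962, 0.3109, 0.0996]
tool_rot: [180.0, 0.0, -164.1]
force: [-0.1, -0.1, 0.4]
grip_width: 0.0588
grasp_force: 0.0
```

```bash
python3 - <<'E'
from h import *
from cell import viewer
d={n:viewer.read_camera(n) for n in('scene','top')};pickle.dump(d,open('cams4.pkl','wb'))
a=cv2.resize(d['scene']['img'][200:360,280:440],(400,400),interpolation=cv2.INTER_CUBIC)
b=cv2.resize(d['top']['img'][125:205,150:230],(400,400),interpolation=cv2.INTER_CUBIC)
cv2.imwrite('pics/g4.png',np.hstack([a,b])[...,::-1])
E
```

```text
(no output)
```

View pics/g4.png

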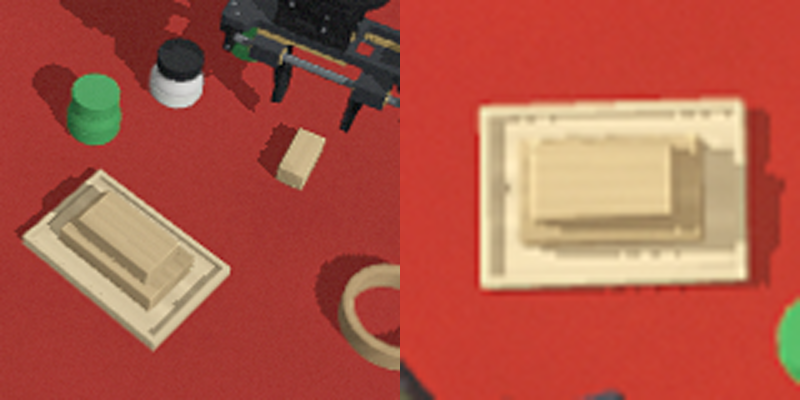

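The medium block rests on the large one, parallel to it (top face about (531,141)–(671,218)). Gripping the small block.

step_arm --delta_pos '[[0,0,0.3],[0,0,0.4],[0,0,0.4],[0,0,0.4],[0,0,0.4],[0,0,0.4],[0,0,0.4],[0,0,0.4],[0,0,0.2],[0,0,-0.3],[0,0,-0.3],[0,0,-0.3]]' --rot '[[0,0,0],[0,0,0],[0,0,0],[0,0,0],[0,0,0],[0,0,0],[0,0,0],[0,0,0],[0,0,0],[0,0,0],[0,0,0],[0,0,0]]' --gripper '[0.35,0.35,0.35,0.35,-1,-1,-1,-1,-1,-1,-1,-1]' --squeeze 10

```text
time_s: 19.12
tool_pos: [0.3975, 0.3127, 0.1631]
tool_rot: [179.8, 0.4, -163.9]
force: [-0.6, 0.4, -1.8]
grip_width: 0.0278
grasp_force: 10.0
```

```bash
python3 - <<'E'
from h import *
d=pickle.load(open('cams4.pkl','rb'));T=d['top'];S=d['scene']
f=lambda L,o,s:np.array([[o[0]+x/s-.5+.5/s,o[1]+y/s-.5+.5/s] for x,y in L])
t3=plane(T,f([(131,141),(269,143),(271,213),(133,220)],(150,125),5),.049);print((t3*1000).round(0).tolist(),t3.mean(0))
s3=plane(S,f([(95,193),(192,244),(149,281),(75,216)],(280,200),2.5),.049);print((s3*1000).round(0).tolist(),s3.mean(0))
E
python3 plan.py .3948 .313 .16 196.1 .5,.32,.19,140;  python3 plan.py .5 .32 .19 140 .6,.267,.13,92;python3 plan.py .6 .267 .2 92  .51,.24,.18,135; python3 plan.py .51 .24 .18 135 .4095,.163,.12,172 .4095,.163,.033,172
```

```text
[[624.0, 311.0, 49.0], [623.0, 229.0, 49.0], [581.0, 227.0, 49.0], [576.0, 308.0, 49.0]] [0.60108998 0.26855979 0.049     ]
[[592.0, 219.0, 49.0], [569.0, 317.0, 49.0], [626.0, 317.0, 49.0], [624.0, 224.0, 49.0]] [0.60256366 0.26927955 0.049     ]
.5,.32,.19,140 -> [-0.515, -0.112, -0.15] 0.653
.6,.267,.13,92 -> [-0.553, 0.118, 0.3] 0.559
.51,.24,.18,135 -> [-0.119, -0.454, 0.1] -0.5
.4095,.163,.12,172 -> [0.083, -0.628, 0.3] -0.431
.4095,.163,.033,172 -> [0.083, -0.628, 0.735] -0.431
```

step_arm --delta_pos '[[-0.515,-0.11,-0.15],[-0.515,-0.11,-0.15],[-0.515,-0.11,-0.15],[-0.515,-0.11,-0.15],[-0.515,-0.11,-0.15],[-0.515,-0.11,-0.15],[-0.515,-0.11,-0.15]]' --rot '[[0,0,0.655],[0,0,0.655],[0,0,0.655],[0,0,0.655],[0,0,0.655],[0,0,0.655],[0,0,0.655]]' --gripper '[-1,-1,-1,-1,-1,-1,-1]'

```text
time_s: 20.0
tool_pos: [0.5001, 0.3182, 0.188]
tool_rot: [-179.9, -0.0, 139.9]
force: [0.5, 0.6, -0.5]
grip_width: 0.0279
grasp_force: 10.0
```

step_arm --delta_pos '[[-0.553,0.125,0.1],[-0.553,0.125,0.2],[-0.553,0.125,0.3],[-0.553,0.125,0.3],[-0.553,0.125,0.3],[-0.553,0.125,0.3],[-0.553,0.125,0.3],[-0.553,0.125,0.3]]' --rot '[[0,0,0.56],[0,0,0.56],[0,0,0.56],[0,0,0.56],[0,0,0.56],[0,0,0.56],[0,0,0.56],[0,0,0.56]]' --gripper '[-1,-1,-1,-1,-1,-1,-1,-1]'

```text
time_s: 21.0
tool_pos: [0.6014, 0.2664, 0.1296]
tool_rot: [-180.0, -0.0, 91.8]
force: [-0.1, 0.2, 0.1]
grip_width: 0.0279
grasp_force: 10.0
```

step_arm --delta_pos '[[0,0,0.15],[0,0,0.25],[0,0,0.28],[0,0,0.3],[0,0,0.3],[0,0,0.3],[0,0,0.3],[0,0,0.3],[0,0,0.3],[0,0,0.15],[0,0,-0.2],[0,0,-0.35],[0,0,-0.35]]' --rot '[[0,0,0],[0,0,0],[0,0,0],[0,0,0],[0,0,0],[0,0,0],[0,0,0],[0,0,0],[0,0,0],[0,0,0],[0,0,0],[0,0,0],[0,0,0]]' --gripper '[-1,-1,-1,-1,-1,0,0,0,0,0,0,0,0]'

```text
time_s: 22.62
tool_pos: [0.6036, 0.2669, 0.2039]
tool_rot: [179.6, -0.2, 91.7]
force: [-0.6, -1.0, -0.5]
grip_width: 0.043
grasp_force: 0.0
```

step_arm --delta_pos '[[-0.12,-0.455,0.1],[-0.12,-0.455,0.1],[-0.12,-0.455,0.1],[-0.12,-0.455,0.1],[-0.12,-0.455,0.1],[-0.12,-0.455,0.1]]' --rot '[[0,0,-0.5],[0,0,-0.5],[0,0,-0.5],[0,0,-0.5],[0,0,-0.5],[0,0,-0.5]]' --gripper '[0,1,1,1,1,1]'

```text
time_s: 23.38
tool_pos: [0.5109, 0.2395, 0.179]
tool_rot: [-179.9, -0.0, 134.5]
force: [0.0, -0.2, 0.0]
grip_width: 0.0832
grasp_force: 0.0
```

step_arm --delta_pos '[[0.08,-0.625,0],[0.08,-0.625,0],[0.08,-0.625,0.3],[0.08,-0.625,0.3],[0.08,-0.625,0.3],[0.08,-0.625,0.3],[0.08,-0.625,0.3]]' --rot '[[0,0,-0.43],[0,0,-0.43],[0,0,-0.43],[0,0,-0.43],[0,0,-0.43],[0,0,-0.43],[0,0,-0.43]]' --gripper '[1,1,1,1,1,1,1]'

```text
time_s: 24.25
tool_pos: [0.4116, 0.1634, 0.1199]
tool_rot: [180.0, 0.0, 171.6]
force: [-0.4, 0.3, 0.5]
grip_width: 0.087
grasp_force: 0.0
```

```bash
python3 - <<'E'
from h import *
from cell import viewer
d={n:viewer.read_camera(n) for n in('scene','top')};pickle.dump(d,open('cams5.pkl','wb'))
a=cv2.resize(d['scene']['img'][170:350,260:440],(400,400),interpolation=cv2.INTER_CUBIC)
b=cv2.resize(d['top']['img'][125:205,150:230],(400,400),interpolation=cv2.INTER_CUBIC)
cv2.imwrite('pics/g5.png',np.hstack([a,b])[...,::-1])
E
```

View pics/g5.png

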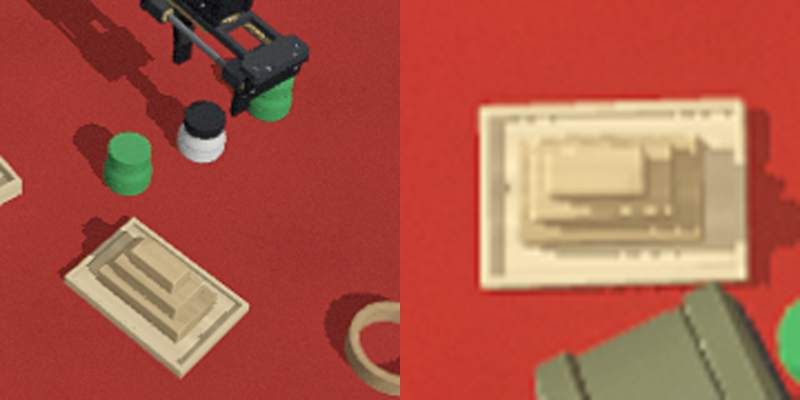

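The stack is nested correctly: the small block's top, about (545,146)–(643,195), is where parallax predicts. Gripping the white jar with the black cap.

step_arm --delta_pos '[[0.01,0,0.2],[0.01,0,0.35],[0.01,0,0.435],[0.01,0,0.435],[0.01,0,0.435],[0.01,0,0.435],[0.01,0,0.435],[0.01,0,0.435],[0.01,0,0.435],[0.01,0,0.435]]' --rot '[[0,0,0],[0,0,0],[0,0,0],[0,0,0],[0,0,0],[0,0,0],[0,0,0],[0,0,0],[0,0,0],[0,0,0]]' --gripper '[1,1,1,1,1,-1,-1,-1,-1,-1]' --squeeze 15

```text
time_s: 25.6
tool_pos: [0.4091, 0.1635, 0.0327]
tool_rot: [180.0, 0.0, 171.7]
force: [-0.5, -1.0, 1.6]
grip_width: 0.0522
grasp_force: 15.0
```

step_arm --delta_pos '[[0,0,-0.1],[0,0,-0.3],[0,0,-0.5],[0,0,-0.55],[0,0,-0.55],[0,0,-0.55]]' --rot '[[0,0,0],[0,0,0],[0,0,0],[0,0,0],[0,0,0],[0,0,0]]' --gripper '[-1,-1,-1,-1,-1,-1]'

```text
time_s: 26.35
tool_pos: [0.408, 0.1629, 0.141]
tool_rot: [-179.9, -0.1, 171.6]
force: [0.2, 0.1, -1.5]
grip_width: 0.0522
grasp_force: 15.0
```

```bash
python3 plan.py .4095 .163 .143 171.6 .53,.06,.15,171.6;  python3 plan.py .53 .06 .15 171.6 .6517,.0149,.12,171.6
python3 - <<'E'
from h import *
from cell import viewer
d={n:viewer.read_camera(n) for n in('scene','top')};pickle.dump(d,open('cams6.pkl','wb'))
cv2.imwrite('pics/g6.png',cv2.resize(d['scene']['img'][120:280,230:440],(788,600),interpolation=cv2.INTER_CUBIC)[...,::-1])
E
```

```text
.53,.06,.15,171.6 -> [-0.671, -0.421, -0.035] -0.0
.6517,.0149,.12,171.6 -> [-0.635, -0.134, 0.15] -0.0
```

View pics/g6.png

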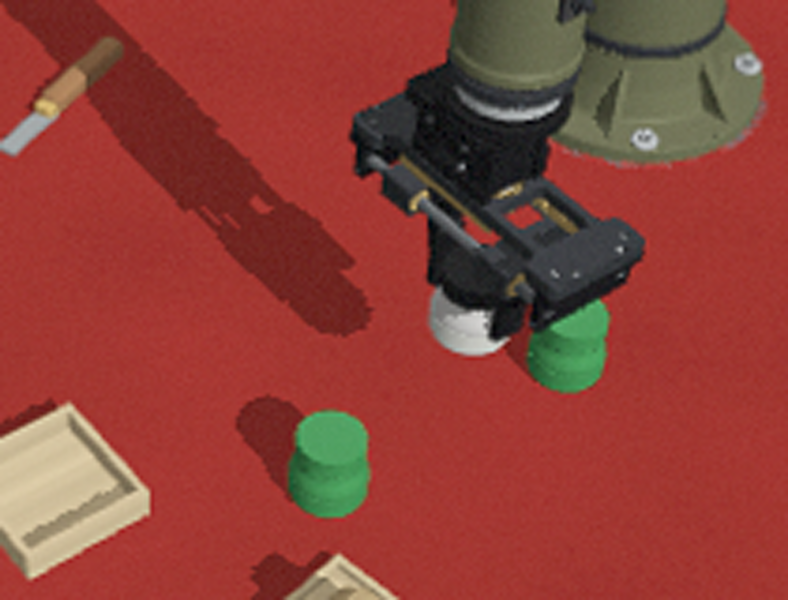

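The jar is held upright (about (470,320)) and clear of both green ones. Taking it to the square tray.

step_arm --delta_pos '[[-0.15,-0.1,-0.035],[-0.4,-0.25,-0.035],[-0.6,-0.38,-0.035],[-0.67,-0.42,-0.035],[-0.67,-0.42,-0.035],[-0.67,-0.42,-0.035]]' --rot '[[0,0,0],[0,0,0],[0,0,0],[0,0,0],[0,0,0],[0,0,0]]' --gripper '[-1,-1,-1,-1,-1,-1]'

```text
time_s: 27.2
tool_pos: [0.5284, 0.0617, 0.1488]
tool_rot: [-180.0, -0.1, 171.7]
force: [0.5, 0.3, -1.8]
grip_width: 0.0524
grasp_force: 15.0
```

step_arm --delta_pos '[[-0.2,-0.04,0.05],[-0.4,-0.09,0.1],[-0.6,-0.13,0.15],[-0.635,-0.135,0.15],[-0.635,-0.135,0.15],[-0.635,-0.135,0.15]]' --rot '[[0,0,0],[0,0,0],[0,0,0],[0,0,0],[0,0,0],[0,0,0]]' --gripper '[-1,-1,-1,-1,-1,-1]'

```text
time_s: 27.95
tool_pos: [0.6503, 0.0171, 0.12]
tool_rot: [179.9, -0.0, 171.7]
force: [-0.7, -0.8, -1.6]
grip_width: 0.0525
grasp_force: 15.0
```

step_arm --delta_pos '[[0,0,0.1],[0,0,0.2],[0,0,0.3],[0,0,0.37],[0,0,0.39],[0,0,0.405],[0,0,0.405],[0,0,0.405]]' --rot '[[0,0,0],[0,0,0],[0,0,0],[0,0,0],[0,0,0],[0,0,0],[0,0,0],[0,0,0]]' --gripper '[-1,-1,-1,-1,-1,-1,-1,-1]'

```text
time_s: 28.95
tool_pos: [0.6517, 0.0157, 0.0392]
tool_rot: [180.0, 0.1, 171.6]
force: [-0.3, -1.0, -1.2]
grip_width: 0.0521
grasp_force: 15.0
```

```bash
python3 - <<'E'
from h import *
from cell import viewer
d={n:viewer.read_camera(n) for n in('scene','top')};pickle.dump(d,open('cams7.pkl','wb'))
a=cv2.resize(d['scene']['img'][180:300,190:310],(400,400),interpolation=cv2.INTER_CUBIC)
b=cv2.resize(d['top']['img'][105:185,235:315],(400,400),interpolation=cv2.INTER_CUBIC)
cv2.imwrite('pics/g7.png',np.hstack([a,b])[...,::-1])
E
```

```text
(no output)
```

View pics/g7.png

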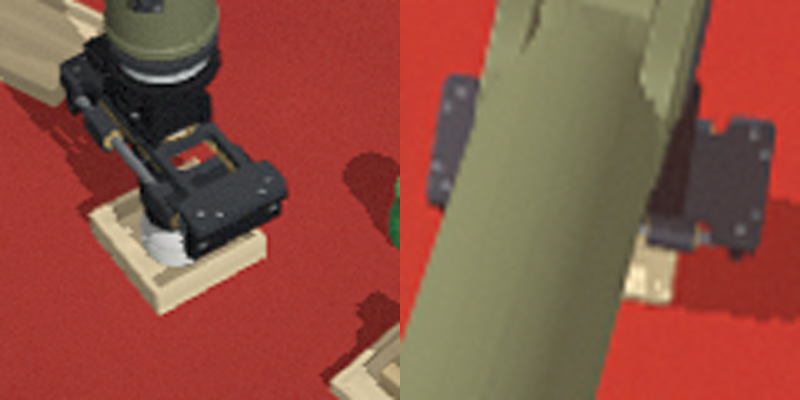

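The jar is inside the tray, upright. Releasing it, backing off straight up, then going on to the chisel.

step_arm --delta_pos '[[0,0,0.005],[0,0,0.005],[0,0,0.005],[0,0,0.005],[0,0,0.005],[0,0,0.005],[0,0,-0.1],[0,0,-0.25],[0,0,-0.5],[0,0,-0.8],[0,0,-0.8],[0,0,-0.8]]' --rot '[[0,0,0],[0,0,0],[0,0,0],[0,0,0],[0,0,0],[0,0,0],[0,0,0],[0,0,0],[0,0,0],[0,0,0],[0,0,0],[0,0,0]]' --gripper '[-1,0.5,0.5,0.5,0.5,0.5,0.5,0.5,0.5,0.5,0.5,0.5]'

```text
time_s: 30.55
tool_pos: [0.6512, 0.0157, 0.1995]
tool_rot: [179.9, 0.1, 171.6]
force: [0.1, 0.4, -0.2]
grip_width: 0.0651
grasp_force: 0.0
```

```bash
python3 plan.py .6517 .0149 .199 171.6 .52,-.13,.199,92; python3 plan.py .52 -.13 .199 92 .3715,-.2995,.12,12.9 
python3 - <<'E'
from h import *
d=pickle.load(open('cams5.pkl','rb'));T=d['top'];S=d['scene'];d=pickle.load(open('cams6.pkl','rb'));T6=d['top']
# chisel handle & blade colours separately, top view
for T_ in(T6,):
  x0,y0=360,205
  sub=T_['img'][y0:y0+70,x0:x0+40]
  k,m=contours(sub,amin=40);k=max(k,key=len)+[x0,y0]
  w=plane(T_,k,.012)[:,:2]*1000;r=cv2.minAreaRect(w.astype(np.float32));print(r)
# scene
x0,y0=220,120;k,m=contours(S['img'][y0:y0+50,x0:x0+55],amin=40);k=max(k,key=len)+[x0,y0]
w=plane(S,k,.009)[:,:2]*1000;print(cv2.minAreaRect(w.astype(np.float32)))
E
```

```text
.52,-.13,.199,92 -> [0.546, -0.813, -0.0] 0.926
.3715,-.2995,.12,12.9 -> [-0.821, -0.772, 0.395] 0.92
((368.5783996582031, -298.4761047363281), (156.26373291015625, 21.962749481201172), 12.953189849853516)
((366.4961853027344, -301.5843505859375), (172.01983642578125, 29.326648712158203), 15.749828338623047)
```

step_arm --delta_pos '[[0.545,-0.815,0],[0.545,-0.815,0],[0.545,-0.815,0],[0.545,-0.815,0],[0.545,-0.815,0],[0.545,-0.815,0],[0.545,-0.815,0],[0.545,-0.815,0],[0.545,-0.815,0]]' --rot '[[0,0,0.925],[0,0,0.925],[0,0,0.925],[0,0,0.925],[0,0,0.925],[0,0,0.925],[0,0,0.925],[0,0,0.925],[0,0,0.925]]' --gripper '[0.5,0.5,0.5,0.5,0.5,0.5,0.5,0.5,0.5]'

```text
time_s: 31.68
tool_pos: [0.5188, -0.1294, 0.1975]
tool_rot: [-179.9, 0.0, 92.2]
force: [-0.2, 0.0, 0.1]
grip_width: 0.065
grasp_force: 0.0
```

step_arm --delta_pos '[[-0.82,-0.775,0.395],[-0.82,-0.775,0.395],[-0.82,-0.775,0.395],[-0.82,-0.775,0.395],[-0.82,-0.775,0.395],[-0.82,-0.775,0.395],[-0.82,-0.775,0.395],[-0.82,-0.775,0.395],[-0.82,-0.775,0.395],[-0.82,-0.775,0.395]]' --rot '[[0,0,0.92],[0,0,0.92],[0,0,0.92],[0,0,0.92],[0,0,0.92],[0,0,0.92],[0,0,0.92],[0,0,0.92],[0,0,0.92],[0,0,0.92]]' --gripper '[0.5,0.5,0.5,0.5,0.5,0.5,0.5,0.5,0.5,0.5]'

```text
time_s: 32.92
tool_pos: [0.3707, -0.2992, 0.1193]
tool_rot: [-180.0, 0.0, 13.2]
force: [-0.2, -0.2, 0.3]
grip_width: 0.0654
grasp_force: 0.0
```

step_arm --delta_pos '[[0,0,0.25],[0,0,0.45],[0,0,0.52],[0,0,0.52],[0,0,0.52],[0,0,0.52],[0,0,0.52],[0,0,0.52],[0,0,0.52],[0,0,0.52],[0,0,0.52]]' --rot '[[0,0,0],[0,0,0],[0,0,0],[0,0,0],[0,0,0],[0,0,0],[0,0,0],[0,0,0],[0,0,0],[0,0,0],[0,0,0]]' --gripper '[0.5,0.5,0.5,0.5,-1,-1,-1,-1,-1,-1,-1]' --squeeze 25

```text
time_s: 34.3
tool_pos: [0.371, -0.2994, 0.0156]
tool_rot: [-180.0, -0.0, 13.1]
force: [0.4, 0.4, 2.6]
grip_width: 0.0197
grasp_force: 25.0
```

step_arm --delta_pos '[[0,0,-0.2],[0,0,-0.4],[0,0,-0.6],[0,0,-0.6],[0,0,-0.6]]' --rot '[[0,0,0],[0,0,0],[0,0,0],[0,0,0],[0,0,0]]' --gripper '[-1,-1,-1,-1,-1]'

```text
time_s: 34.92
tool_pos: [0.3706, -0.2986, 0.1347]
tool_rot: [-179.9, 0.0, 13.1]
force: [0.6, -0.2, -1.1]
grip_width: 0.0199
grasp_force: 25.0
```

```bash
python3 plan.py .3705 -.2995 .136 13 .47,-.31,.136,60; python3 plan.py .47 -.31 .136 60 .6137,-.2823,.1,104.6
python3 - <<'E'
from h import *
from cell import viewer
d={n:viewer.read_camera(n) for n in('scene','top')};pickle.dump(d,open('cams8.pkl','wb'))
a=cv2.resize(d['scene']['img'][170:290,190:310],(400,400),interpolation=cv2.INTER_CUBIC)
b=cv2.resize(d['scene']['img'][70:190,180:300],(400,400),interpolation=cv2.INTER_CUBIC)
cv2.imwrite('pics/g8.png',np.hstack([a,b])[...,::-1])
E
```

```text
.47,-.31,.136,60 -> [0.473, 0.163, -0.0] -0.547
.6137,-.2823,.1,104.6 -> [0.479, 0.553, 0.18] -0.519
```

View pics/g8.png

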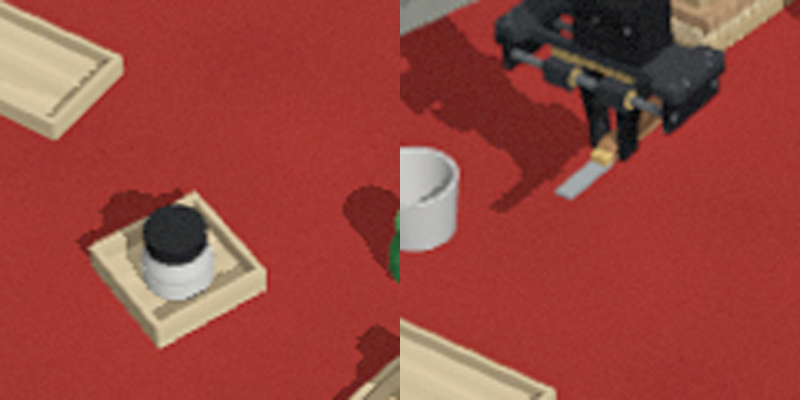

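The jar stands upright in its tray (175,250), and the chisel is held level (600,155). Laying it in the long tray.

step_arm --delta_pos '[[0.475,0.165,0],[0.475,0.165,0],[0.475,0.165,0],[0.475,0.165,0],[0.475,0.165,0],[0.475,0.165,0]]' --rot '[[0,0,-0.545],[0,0,-0.545],[0,0,-0.545],[0,0,-0.545],[0,0,-0.545],[0,0,-0.545]]' --gripper '[-1,-1,-1,-1,-1,-1]'

```text
time_s: 35.78
tool_pos: [0.4699, -0.31, 0.1337]
tool_rot: [-179.8, 0.1, 59.8]
force: [0.2, 0.5, -1.3]
grip_width: 0.02
grasp_force: 25.0
```

step_arm --delta_pos '[[0.48,0.555,0.18],[0.48,0.555,0.18],[0.48,0.555,0.18],[0.48,0.555,0.18],[0.48,0.555,0.18],[0.48,0.555,0.18],[0.48,0.555,0.18]]' --rot '[[0,0,-0.52],[0,0,-0.52],[0,0,-0.52],[0,0,-0.52],[0,0,-0.52],[0,0,-0.52],[0,0,-0.52]]' --gripper '[-1,-1,-1,-1,-1,-1,-1]'

```text
time_s: 36.65
tool_pos: [0.6147, -0.2828, 0.0995]
tool_rot: [-180.0, -0.0, 104.4]
force: [0.2, -0.8, -0.5]
grip_width: 0.02
grasp_force: 25.0
```

step_arm --delta_pos '[[0,0,0.15],[0,0,0.28],[0,0,0.35],[0,0,0.39],[0,0,0.39],[0,0,0.39]]' --rot '[[0,0,0],[0,0,0],[0,0,0],[0,0,0],[0,0,0],[0,0,0]]' --gripper '[-1,-1,-1,-1,-1,-1]'

```text
time_s: 37.4
tool_pos: [0.6156, -0.2829, 0.0225]
tool_rot: [179.9, 0.0, 104.6]
force: [0.4, 1.1, -0.8]
grip_width: 0.0199
grasp_force: 25.0
```

```bash
python3 - <<'E'
from h import *
from cell import viewer
d={n:viewer.read_camera(n) for n in('scene','top')};pickle.dump(d,open('cams9.pkl','wb'))
a=cv2.resize(d['scene']['img'][120:240,120:240],(400,400),interpolation=cv2.INTER_CUBIC)
b=cv2.resize(d['top']['img'][115:215,325:425],(400,400),interpolation=cv2.INTER_CUBIC)
cv2.imwrite('pics/g9.png',np.hstack([a,b])[...,::-1])
E
```

```text
(no output)
```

View pics/g9.png

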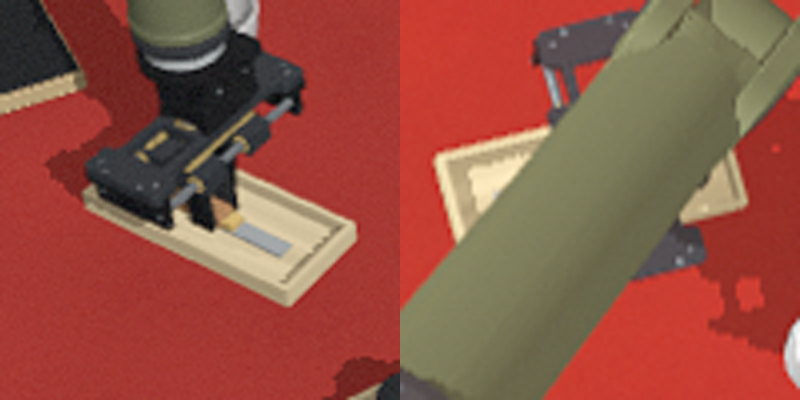

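The chisel lies inside the tray (blade at (265,240)). Releasing and withdrawing.

step_arm --delta_pos '[[0,0,0.005],[0,0,0.005],[0,0,0.005],[0,0,0.005],[0,0,0.005],[0,0,0.005],[0,0,-0.15],[0,0,-0.4],[0,0,-0.8],[0,0,-0.95],[0,0,-0.95],[0,0,-0.95]]' --rot '[[0,0,0],[0,0,0],[0,0,0],[0,0,0],[0,0,0],[0,0,0],[0,0,0],[0,0,0],[0,0,0],[0,0,0],[0,0,0],[0,0,0]]' --gripper '[-1,-0.2,-0.2,-0.2,-0.2,-0.2,-0.2,-0.2,-0.2,-0.2,-0.2,-0.2]'

```text
time_s: 39.0
tool_pos: [0.6148, -0.2823, 0.211]
tool_rot: [-180.0, -0.0, 104.6]
force: [0.7, 1.6, -0.6]
grip_width: 0.0347
grasp_force: 0.0
```

step_arm --delta_pos '[[0.5,-0.7,0],[0.5,-0.7,0],[0.5,-0.7,0],[0.5,-0.7,0],[0.5,-0.7,0],[0.5,-0.7,0],[0.5,-0.7,0],[0.5,-0.7,0]]' --rot '[[0,0,0],[0,0,0],[0,0,0],[0,0,0],[0,0,0],[0,0,0],[0,0,0],[0,0,0]]' --gripper '[0,0,0,0,0,0,0,0]'

```text
time_s: 40.0
tool_pos: [0.4546, -0.2215, 0.2113]
tool_rot: [-179.9, 0.0, 104.6]
force: [0.2, 0.8, -0.3]
grip_width: 0.0437
grasp_force: 0.0
```

```bash
python3 - <<'E'
from h import *
from cell import viewer
c=viewer.read_camera('scene')
cv2.imwrite('pics/f.png',cv2.resize(c['img'][90:360,120:480],(800,600),interpolation=cv2.INTER_CUBIC)[...,::-1])
E
```

```text
(no output)
```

View pics/f.png

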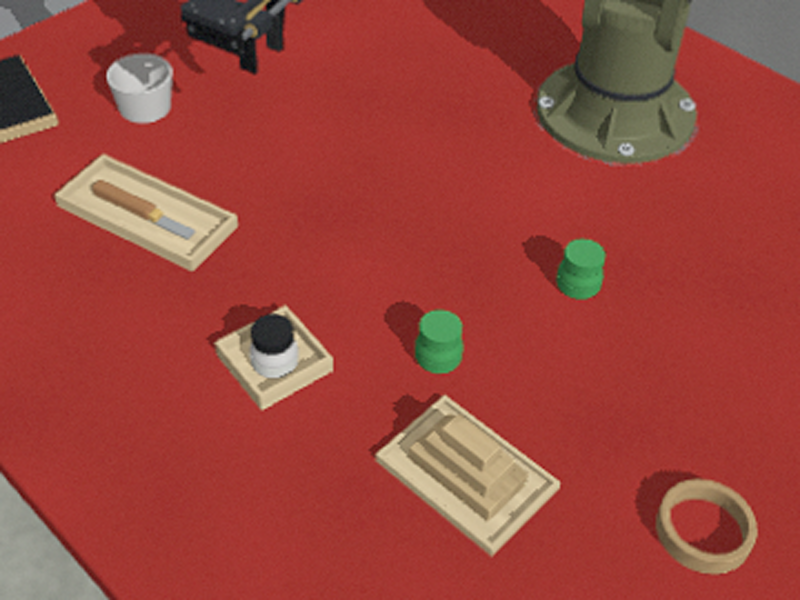

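The final view shows the chisel flat at (145,210), the jar upright at (273,345) and the stack square at (470,465). The tub, tape and green jars are where they were. Handing in.

```bash
python3 -c "
from cell import env
print(env.sign_off())"
```

```text
the job is handed in; nothing more can be done
None
```

The job is handed in at about 40 s of the 141 s: blocks stacked largest to smallest in the block tray, jar upright in the square tray, chisel flat in the long tray, and the tub, tape and green jars not touched; sign-off returned no verdict.

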